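# Shut the balcony watering valve and snap the cap on its outlet

### The job

Shut off the balcony watering: first turn the red knob on the grey valve block clockwise (seen from above) until it clicks past its detent into the closed position, then pick up the blue cap and press it straight down onto the brass outlet stud until it snaps, and keep pressing it firmly down on its rubber ring after the click. Finish while still pressing the cap down with the gripper; do not let go or ease off at the end, leave the knob closed, and do not knock the bottle, the cans, the tub or the brush out of their places.

Things in the scene. Friction and masses are not known exactly. Their poses are not given: they have to be found in the camera images.
- block: Grey valve block, a box 90 x 220 x 40 mm (x, y, z, its top at z = 40 mm) on a black foot plate 120 x 250 x 6 mm, fixed to the worktop. Origin: centre of its underside. Its z is up; the red knob stands at +65 mm on its own y axis, the brass stud at -65 mm. It is turned by up to about 0.45 rad from one run to the next.
- knob (a joint): Angle of the red valve knob, rad. It grows as the knob turns clockwise seen from above: about 0.1 = open (start, 0.05 to 0.2), stop at 1.45. An over-centre detent resists with up to about 0.3 N m until 0.73 rad, then pulls the knob on by itself into the closed position at 1.35 rad, where it stays.
- knob_grip (a point): Point on the knob's vertical axis, at the height to grip, 72 mm above the worktop. It turns with the knob: its x axis lies along the grip bar. The bar is 48 mm long (x), 14 mm thick (y) and 30 mm tall, its top at 83 mm above the worktop, on a red disc 50 mm in diameter whose top is 54 mm above the worktop.
- stud (a point): Centre of the brass stud's foot, on the block's top, 40 mm above the worktop; axes as the block's. Stud 24 mm in diameter, 27 mm tall, the last 8 mm tapering to 12 mm. Four sprung balls stand out 3.5 mm at 15.5 mm height. With the cap's underside 19 mm above this point the lip meets them; the push rises to 12 to 16 N near 16 mm, then drops (click) and they draw the cap down to the ring.
- seal: Black sprung rubber ring around the stud's foot, 41 mm in diameter, its top 8 mm above stud when free. The clicked cap rests on it. Pressed on, it gives by up to 4 mm at 4 N per mm (2 mm down = 8 N), then stops hard. Its origin lies at stud when free.
- cap: Loose blue snap cap, 40 g, standing upright, open end down. Origin: centre of its underside, z up. Round: skirt 38 mm in diameter from 0 to 26 mm, flange 44 mm in diameter from 26 to 30 mm, grip post 24 mm in diameter from 30 to 60 mm. Mouth opening 27 mm in diameter, hollow inside to 26 mm. Grip the post from above; fingertips may rest on the flange.
- bottle: Green glass bottle, 72 mm in diameter, 250 mm tall, standing far right; origin at the centre of its underside. Leave alone.
- can_a: Empty drink can with red label, 66 mm in diameter, 115 mm tall, standing near the cap; origin at the centre of its underside. Leave alone.
- can_b: Empty drink can with yellow label, 66 mm in diameter, 115 mm tall, standing near the cap; origin at the centre of its underside. Leave alone.
- tub: Empty white plastic tub, 110 x 110 x 85 mm, far left; origin at the centre of its underside. Leave alone.
- brush: Hand brush, wooden handle, about 200 mm long, lying on the far side of the worktop. Leave alone.

How it is judged:
By the outcome, as a careful person would: the job done as asked, in the order asked, and still so for the second after the job is handed in, while the arm keeps its last pose, push and grip.
It also fails if it takes over 72 s, if anything falls off the work surface, if the arm or the gripper's body presses on something with over 40 N, if the wrist force passes 120 N, or if a joint passes its speed limit or range.

### The arm

A 6-joint arm with a two-finger parallel gripper is mounted at the origin on the work surface. World frame = base frame: x ahead of the robot, y to its left, z up, the work surface at z = 0. Lengths are in m, angles in rad, forces in N, time in s.
With the tool pointing down it reaches from about 0.325 to 0.9 m from the base axis. Payload 6.1 kg.
Tool frame: the origin (TCP) lies midway between the tips of the shut fingers; the grasp point (between the pads) lies 19 mm behind it (robot.pinch_z is the distance from the TCP to the grasp point, in m); z points along the fingers, y is the direction in which the jaws open and shut (so a half turn about z gives the same grasp; the last joint's range is limited). The gripper opens to 85 mm and grips with 20 to 120 N. Pads are 22 mm wide; open, the fingers measure 114 mm over their backs; the gripper's body (76 mm by 85 mm) begins 54 mm behind the grasp point. The pads swing forward as they close: fully open they stand 13 mm farther back than shut.
Start: joints at [-1.445, 0.22, 1.526, -0, 1.395, -0.126], TCP at [0.156, -0.605, 0.231] pointing down, gripper open.
Joint ranges: [-2.98, 2.98], [-0.91, 2.08], [0.09, 2.57], [-1.24, 4.39], [0.2, 2.65], [-2.68, 2.68]. Speed limits (rad/s): [2.57, 2.57, 3.01, 3.14, 3.14, 3.14].

### API

Orientations are given as a rotation vector (axis times angle).
In Python, from workcell import robot, cams, order, finder gives the robot as it stands. The module is installed in compiled form; this text tells all that it offers.
- The arm moves only by the tool drive_tool, never from a script. Its arguments are lists of equal length, an entry for each row: "travel": the shift along the tool's x, y, z in units of 60 mm (1.0 is 60 mm), a list of three; "dr": the turn, a rotation vector about the tool's x, y, z in units of 5 degrees (1.0 is 5 degrees), a list of three; "gripper": the finger opening in mm, from 0 to 85.4. In form: {"travel": [[dx, dy, dz], ...], "dr": [[wx, wy, wz], ...], "gripper": [gripper, ...]}. A call has 1 to 5 rows; each row is the pose to reach, as a shift and turn from the pose commanded when the call began, along the tool's axes at that moment; what a row does not reach only later rows make up. A row lasts 1/8 s, in which the tool goes at most 62.5 mm and 10.7 degrees, less where a joint would pass 70% of its speed; a pose out of reach is approached as far as the arm can. A call with a gripper value outside its range is refused whole. The fingers move at their own pace and stop on an object; "squeeze" is the grip in N (left out, the last holds). Time passes only in rows, so rows that repeat a pose let the fingers close. It gives the time, the measured TCP pose, the force and the opening at its end, in the units of the state.
- robot.state(): the state, without advancing time (a new reading comes with each control period).
- cams.read_camera(name): name is "side" or "top" or "wrist"; returns the picture (480x640x3 uint8, red, green, blue); there is no depth.
- cams.calibration(name): a dict with "fx", "fy", "cx", "cy" (pixels), "T" (4x4, takes a point from camera to world coordinates). Camera axes: x right, y up, looking along -z (the intrinsics and any distortion apply to the point x, -y, -z); pixel columns grow to the right and rows downward; lengths in m; the calibration is good to about 2 mm. A picture is of the moment at which its call begins: read the wrist's pose just before it. calibration takes no time and is no camera call; for the wrist camera it gives the pose at the moment of the call.
- order.hand_in(): hands the job in, once; it reports no verdict.
Trained networks look in the newest picture that a camera, given by its name, has taken for a name from the list of things; names that differ only in an ending like _2 or _b are one class to them, and where a whole thing is asked for, a point or a joint stands for the part that bears it (a point fixed in the world has none). Each returns a list of dicts, best first, with "p" (0 to 1); they miss things now and then, are a little off and sometimes report something else, mostly with a low value. They report only what shows in the picture. A call takes as long as a camera call.
- finder.find_in(camera, label): "rect" ([centre column, centre row, width, height] in pixels, round what is visible of it).
The state is a dict: "t": time; "q": joint angles; "qvel": joint speeds; "effort": joint torques, N m; "tool_pos": TCP position; "orientation": TCP orientation; "force": force on the tool from outside, world axes, zero at the start; "wrist_torque": the same for the moment, N m; "width": opening from 0.0 (shut) to 1.0 (fully open).
Only numpy, scipy, OpenCV 4.12 (cv2) and the standard library are available. Lean on these libraries where they do the work, as an engineer would, in place of code of your own. Each camera call takes 0.05 s, during which the arm holds its last target.

## Working session

There is one attempt and no reset: what is moved stays moved. The work goes in short steps, Python scripts to look and compute and a tool call to move; the robot and the scene stay as the last step left them, time stands still between calls to the robot, and variables do not carry over. Pictures are saved under pics/ and viewed, and the job is handed in when it is done.

Besides the shell and the picture viewer there is one more tool, called after "Request:" as a command line: name --argument value ..., lists and objects as JSON in quotes. drive_tool: Moves the arm, as the interface text tells. Its arguments: {"type":"object","properties":{"travel":{"type":"array","items":{"type":"array","items":{"type":"number"}}},"dr":{"type":"array","items":{"type":"array","items":{"type":"number"}}},"gripper":{"type":"array","items":{"type":"number"}},"squeeze":{"type":"number"}},"required":["travel","dr","gripper"]}

```bash
mkdir -p pics; ls
python3 - <<'E'
from workcell import robot, cams, order, finder
import cv2
print(robot.state(), robot.pinch_z)
for c in ["side","top","wrist"]:
    im=cams.read_camera(c); cv2.imwrite(f"pics/{c}0.png",im[:,:,::-1])
    k=cams.calibration(c); print(c,{a:k[a] for a in k if a!='T'}); print(k['T'].round(3).tolist() if hasattr(k['T'],'round') else k['T'])
    for l in ["knob","stud","cap","block","seal","knob_grip"]:
        try: print(l,[(f['rect'],round(f['p'],2)) for f in finder.find_in(c,l)][:2])
        except Exception as e: print(l,e)
print(robot.state()['t'])
E
```

```text
pics
{'t': 0.0, 'q': array([-1.44509312e+00,  2.21254248e-01,  1.52763313e+00, -1.26317345e-05,
        1.39470246e+00, -1.26077186e-01]), 'qvel': array([-0.00105092, -0.00032733, -0.00036893, -0.00078819, -0.00032731,
       -0.00031116]), 'effort': array([ 2.16234286e-03, -4.96891093e+01, -3.89390767e+01, -2.23299794e-04,
        1.12000623e-02, -2.11633949e-05]), 'tool_pos': array([ 0.15563325, -0.60467377,  0.23017018]), 'orientation': array([-3.11474917e+00, -3.94204593e-01,  1.89329086e-05]), 'force': array([ 0.02079513, -0.12106845, -1.41921056]), 'wrist_torque': array([-0.02720768, -0.0219914 , -0.00663845]), 'width': 0.9993408145699041} 0.0187
side {'fx': 440.3115118019566, 'fy': 440.3115118019566, 'cx': 321.14488414720967, 'cy': 236.43778080024697}
[[-0.955, 0.136, -0.264, 0.392], [-0.296, -0.506, 0.81, 0.615], [-0.024, 0.852, 0.523, 0.474], [0.0, 0.0, 0.0, 1.0]]
knob [([368.3, 356.4, 42.6, 48.8], 0.9), ([400.0, 237.2, 22.7, 36.8], 0.49)]
stud [([374.1, 359.4, 123.9, 156.9], 0.78), ([321.2, 137.9, 30.0, 110.3], 0.56)]
cap [([401.9, 236.1, 20.5, 33.7], 0.87)]
block [([248.5,
[... 209 characters left out ...]
5, 'cx': 320.8106053248779, 'cy': 235.0834091271575}
[[-0.004, 0.98, -0.2, 0.392], [-1.0, -0.0, 0.017, -0.016], [0.016, 0.2, 0.98, 1.125], [0.0, 0.0, 0.0, 1.0]]
knob [([205.2, 299.1, 27.1, 24.7], 0.55)]
stud [([240.7, 298.7, 111.4, 62.8], 0.75)]
cap [([356.1, 298.4, 16.3, 15.7], 0.77)]
block [([238.1, 297.9, 109.2, 66.8], 0.93)]
seal [([264.2, 301.0, 16.4, 18.8], 0.54)]
knob_grip [([208.4, 297.9, 22.8, 17.4], 0.9)]
wrist {'fx': 418.43801870545144, 'fy': 418.43801870545144, 'cx': 318.2671386930659, 'cy': 238.91169577141278}
[[0.25, 0.915, 0.318, 0.238], [-0.968, 0.236, 0.082, -0.584], [-0.0, -0.328, 0.945, 0.375], [0.0, 0.0, 0.0, 1.0]]
knob []
stud []
cap []
block []
seal []
knob_grip []
1.05
```

View pics/side0.png

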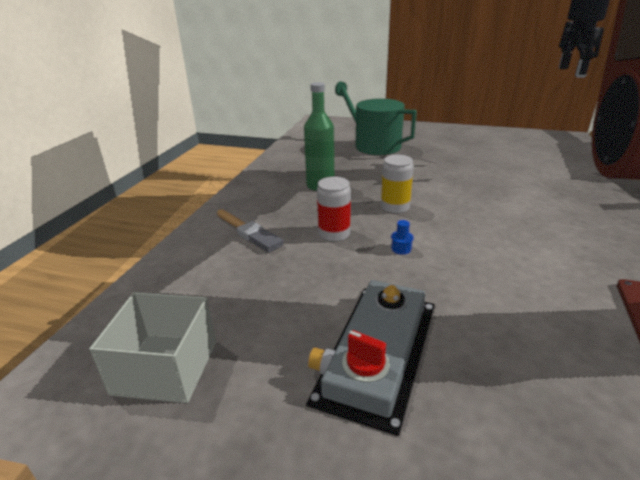

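View pics/top0.png

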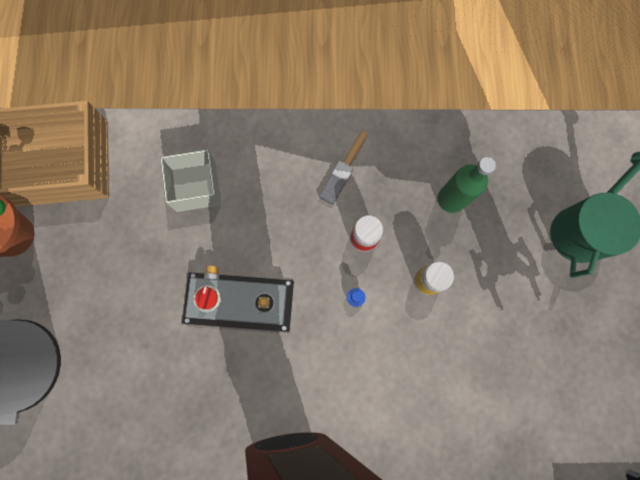

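Run:
```python
import cv2
im=cv2.imread('pics/top0.png')[240:360,170:380]; cv2.imwrite('pics/top0z.png',cv2.resize(im,None,fx=3.8,fy=3.8,interpolation=cv2.INTER_CUBIC))
im=cv2.imread('pics/side0.png')[200:440,300:450]; cv2.imwrite('pics/side0z.png',cv2.resize(im,None,fx=2.5,fy=2.5,interpolation=cv2.INTER_CUBIC))
```

```text
(no output)
```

View pics/top0z.png

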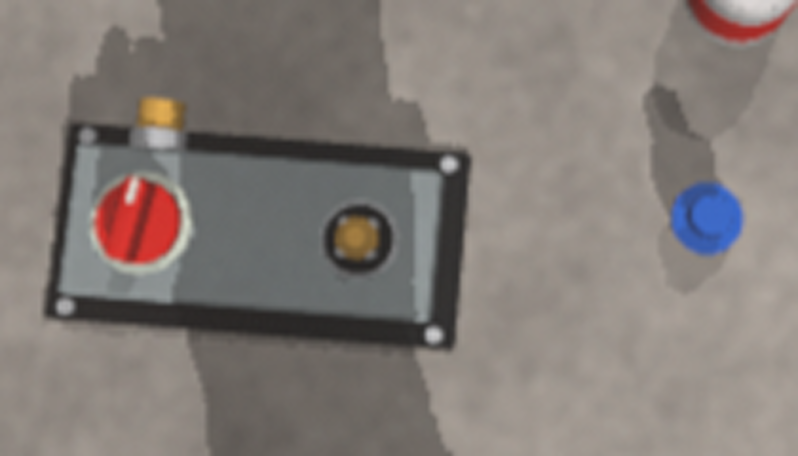

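View pics/side0z.png

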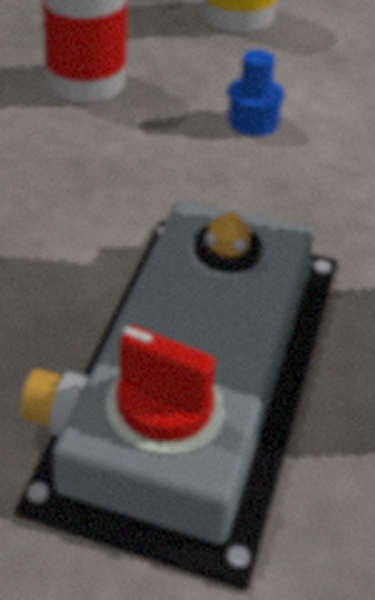

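```bash
cat > h.py <<'E'
import numpy as np, cv2
from scipy.optimize import least_squares
from scipy.spatial.transform import Rotation as R
def proj(k,P):
    P=np.atleast_2d(P); T=np.array(k['T']); c=(P-T[:3,3])@T[:3,:3]
    return np.c_[k['cx']+k['fx']*c[:,0]/-c[:,2], k['cy']+k['fy']*-c[:,1]/-c[:,2]]
def onplane(k,uv,z):
    T=np.array(k['T']); d=T[:3,:3]@np.array([(uv[0]-k['cx'])/k['fx'],-(uv[1]-k['cy'])/k['fy'],-1])
    return T[:3,3]+d*(z-T[2,3])/d[2]
def tri(obs):
    A=0;b=0
    for k,uv in obs:
        T=np.array(k['T']); d=T[:3,:3]@np.array([(uv[0]-k['cx'])/k['fx'],-(uv[1]-k['cy'])/k['fy'],-1]); d/=np.linalg.norm(d)
        M=np.eye(3)-np.outer(d,d); A=A+M; b=b+M@T[:3,3]
    return np.linalg.solve(A,b)
def block2w(p,L):
    x,y,a=p; L=np.atleast_2d(L); c,s=np.cos(a),np.sin(a)
    return np.c_[x+c*L[:,0]-s*L[:,1], y+s*L[:,0]+c*L[:,1], L[:,2]]
def fit(obs,p0=(0.39,0.15,-0.05)):
    # obs: (k, local, uv)
    f=lambda p: np.concatenate([(proj(k,block2w(p,L))[0]-uv)/k['fx'] for k,L,uv in obs])
    r=least_squares(f,p0); return r.x, (r.fun.reshape(-1,2)*440).round(1)
E
python3 - <<'E'
from h import *
from workcell import cams
t=cams.calibration('top'); s=cams.calibration('side')
tz=lambda u,v:(170+u/3.8,240+v/3.8); sz=lambda u,v:(300+u/2.5,200+v/2.5)
F=lambda a,b,z=6:np.array([a*.06,b*.125,z/1000])
ot=[(t,F(1,1),tz(72,122)),(t,F(1,-1),tz(470,153)),(t,F(-1,-1),tz(453,350)),(t,F(-1,1),tz(45,317)),(t,np.array([0,-.065,.067]),tz(356,238))]
os_=[(s,F(1,1),sz(18,515)),(s,F(-1,1),sz(245,588)),(s,F(-1,-1),sz(338,262)),(s,np.array([0,-.065,.067]),sz(231,213))]
for o in (ot,os_,ot+os_):
    p,r=fit(o); print(p.round(4)); print(r.tolist()); print(block2w(p,[[0,.065,.072],[0,-.065,.04]]).round(4))
print('stud tip',tri([(t,tz(356,238)),(s,sz(231,213))]))
print('cap top', tri([(t,tz(712,215)),(s,sz(258,55))]))
for z in (.06,): print(onplane(t,tz(712,215),z),onplane(s,sz(258,55),z))
# bar top white mark and far end
for n,a in (('mark side ends',[(124,330),(154,341),(213,360)]),):
    for q in a: print(n,onplane(s,sz(*q),.083))
print('mark top',onplane(t,tz(132,190),.083))
E
```

```text
[ 0.4613  0.157  -0.0821]
[[-0.5, -0.2], [0.6, 0.1], [0.4, 0.2], [-0.4, 0.1], [-0.0, -0.2]]
[[0.4667 0.2218 0.072 ]
 [0.456  0.0923 0.04  ]]
[ 0.4591  0.1596 -0.0786]
[[-1.8, -1.5], [1.8, 0.2], [0.2, -1.1], [-0.3, 2.5]]
[[0.4642 0.2244 0.072 ]
 [0.454  0.0948 0.04  ]]
[ 0.4597  0.1586 -0.0782]
[[-1.3, 0.6], [-0.1, 0.5], [-0.1, 0.6], [-1.0, 1.0], [-0.7, 0.3], [-2.0, -2.2], [1.4, -0.7], [-0.2, -1.5], [-0.6, 2.0]]
[[0.4648 0.2234 0.072 ]
 [0.4547 0.0938 0.04  ]]
stud tip [0.45475774 0.09186295 0.06936265]
cap top [ 0.4681117  -0.11525793  0.06080927]
[ 0.46871271 -0.1153011   0.06      ] [ 0.46771221 -0.116658    0.06      ]
mark side ends [0.48794206 0.2178046  0.083     ]
mark side ends [0.47181519 0.22122183 0.083     ]
mark side ends [0.44157706 0.22597666 0.083     ]
mark top [0.48210149 0.2190704  0.083     ]
```

```bash
cat >> h.py <<'E'
def yaw(st):
    M=R.from_rotvec(st['orientation']).as_matrix(); return np.arctan2(M[1,0],M[0,0])
def go(st,target=None,yw=None,n=1):
    """print travel/dr units from the measured pose"""
    M=R.from_rotvec(st['orientation']).as_matrix()
    d=M.T@((np.array(target) if target is not None else st['tool_pos'])-st['tool_pos'])/0.06
    psi=yaw(st); rv=np.zeros(3)
    if yw is not None:
        Mt=np.array([[np.cos(yw),np.sin(yw),0],[np.sin(yw),-np.cos(yw),0],[0,0,-1.]])
        rv=R.from_matrix(M.T@Mt).as_rotvec()/np.radians(5)
    print('travel',d.round(3).tolist(),'dr',rv.round(3).tolist(),'psi',round(psi,4),'pos',st['tool_pos'].round(4),'F',st['force'].round(1),'t',st['t'],'w',round(st['width'],3))
E
python3 - <<'E'
from h import *
from workcell import robot
s=robot.state(); go(s,[.36,-.38,.28],.252+.9)
E
```

```text
travel [4.233, -2.788, -0.812] dr [-0.0, 0.0, -10.316] psi 0.2518 pos [ 0.1557 -0.6053  0.2313] F [-0.1 -1.   0.1] t 1.05 w 0.997
```

Request:
drive_tool --travel '[[0.85,-0.56,-0.16],[1.7,-1.12,-0.32],[2.55,-1.68,-0.48],[3.4,-2.24,-0.64],[4.2,-2.8,-0.8]]' --dr '[[0,0,-2],[0,0,-4],[0,0,-6],[0,0,-8],[0,0,-10]]' --gripper '[85,85,85,85,85]'

```text
t: 1.68
tool_pos: [0.3591, -0.3782, 0.2799]
orientation: [2.653, 1.682, 0.0]
force: [0.2, 0.1, -0.8]
width: 0.995
```

Run:
```python
from h import *
from workcell import robot
s=robot.state(); go(s,[.45,-.1,.28],.252+1.77)
```

```text
travel [4.84, -0.606, -0.004] dr [0.007, 0.006, -10.22] psi 1.1302 pos [ 0.3591 -0.3782  0.2799] F [ 0.2  0.1 -0.8] t 1.675 w 0.995
```

Request:
drive_tool --travel '[[0.96,-0.12,0],[1.92,-0.24,0],[2.9,-0.36,0],[3.86,-0.48,0],[4.84,-0.6,0]]' --dr '[[0,0,-2],[0,0,-4],[0,0,-6],[0,0,-8],[0,0,-10]]' --gripper '[85,85,85,85,85]'

```text
t: 2.3
tool_pos: [0.4512, -0.1005, 0.2797]
orientation: [1.693, 2.645, 0.0]
force: [1.5, -0.6, -0.5]
width: 0.991
```

Run:
```python
from h import *
from workcell import robot,cams
s=robot.state(); go(s,[.45,.18,.25],2.9)
im=cams.read_camera('wrist'); cv2.imwrite('pics/w1.png',im[:,:,::-1])
import pickle; pickle.dump(cams.calibration('wrist'),open('w1.pkl','wb'))
```

```text
travel [4.255, 1.938, 0.493] dr [0.005, 0.014, -10.284] psi 2.0025 pos [ 0.4512 -0.1005  0.2797] F [ 1.5 -0.6 -0.5] t 2.3 w 0.991
```

View pics/w1.png

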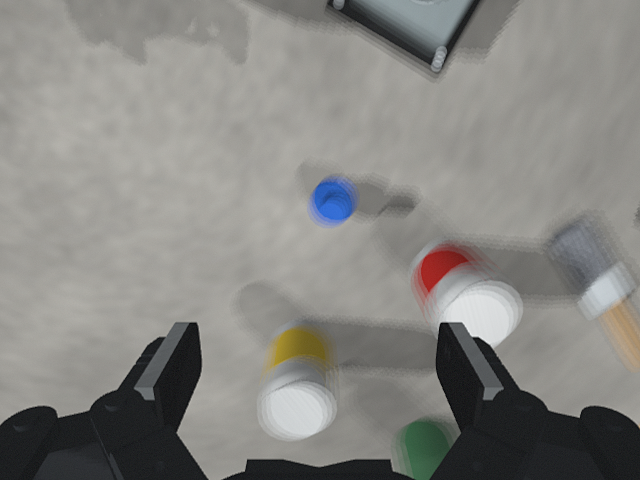

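Request:
drive_tool --travel '[[1.06,0.48,0.12],[2.12,0.96,0.24],[3.2,1.44,0.36],[4.26,1.94,0.48],[4.26,1.94,0.48]]' --dr '[[0,0,-2],[0,0,-4],[0,0,-6],[0,0,-8],[0,0,-10]]' --gripper '[85,85,85,85,85]'

```text
t: 2.98
tool_pos: [0.4505, 0.1812, 0.2503]
orientation: [-0.414, -3.114, -0.001]
force: [0.8, -0.6, 0.1]
width: 0.995
```

Request:
drive_tool --travel '[[0,0,0],[0,0,0],[0,0,0]]' --dr '[[0,0,-0.8],[0,0,-0.8],[0,0,-0.8]]' --gripper '[85,85,85]'

```text
t: 3.35
tool_pos: [0.4512, 0.1781, 0.2506]
orientation: [0.32, 3.125, 0.0]
force: [-0.7, -0.7, 0.7]
width: 0.994
```

Run:
```python
from h import *
from workcell import robot,cams
s=robot.state(); go(s,[.465,.222,.15],2.97)
im=cams.read_camera('wrist'); cv2.imwrite('pics/w2.png',im[:,:,::-1])
import pickle; k=cams.calibration('wrist');pickle.dump(k,open('w2.pkl','wb'))
print(proj(k,[[.465,.2225,.083],[.455,.093,.067],[.468,-.116,.06]]))
```

```text
travel [-0.076, 0.763, 1.677] dr [0.0, 0.003, -0.375] psi 2.9373 pos [0.4512 0.1781 0.2506] F [-0.7 -0.7  0.7] t 3.35 w 0.994
[[378.47066824 215.74398822]
 [218.15181627 229.62462562]
 [ -4.51429238 286.68035913]]
```

View pics/w2.png

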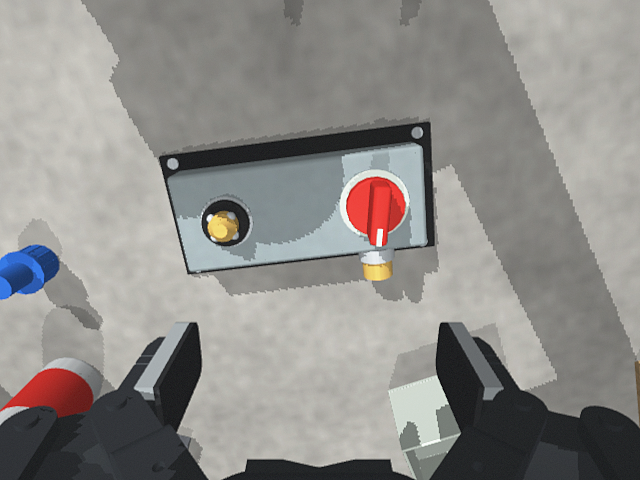

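Run:
```python
import cv2
im=cv2.imread('pics/w2.png')[110:290,150:450]; cv2.imwrite('pics/w2z.png',cv2.resize(im,None,fx=2.65,fy=2.65,interpolation=cv2.INTER_CUBIC))
im=cv2.imread('pics/w2.png')[160:260,330:430]; cv2.imwrite('pics/w2y.png',cv2.resize(im,None,fx=6,fy=6,interpolation=cv2.INTER_CUBIC))
```

```text
(no output)
```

View pics/w2z.png

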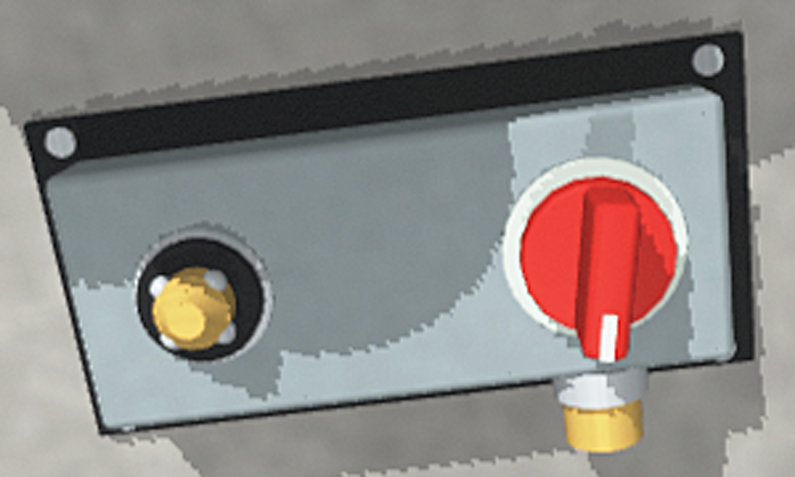

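View pics/w2y.png

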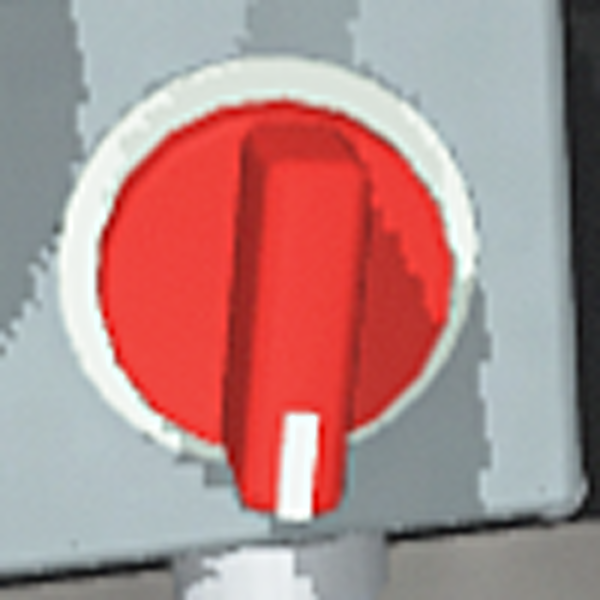

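Run:
```python
from h import *
import pickle
from workcell import cams
t=cams.calibration('top'); s=cams.calibration('side'); w=pickle.load(open('w2.pkl','rb'))
tz=lambda u,v:(170+u/3.8,240+v/3.8); sz=lambda u,v:(300+u/2.5,200+v/2.5); wz=lambda u,v:(150+u/2.65,110+v/2.65); wy=lambda u,v:(330+u/6,160+v/6)
F=lambda a,b,z=6:np.array([a*.06,b*.125,z/1000])
ow=[(w,F(-1,-1),wz(25,125)),(w,F(-1,1),wz(742,32)),(w,F(1,-1),wz(103,433)),(w,F(1,1),wz(755,358)),(w,np.array([0,-.065,.067]),wz(182,320)),(w,np.array([0,.065,.054]),wy(277,278)),(w,np.array([0,.065,.083]),wy(303,336))]
ot=[(t,F(1,1),tz(72,122)),(t,F(1,-1),tz(470,153)),(t,F(-1,-1),tz(453,350)),(t,F(-1,1),tz(45,317)),(t,np.array([0,-.065,.067]),tz(356,238))]
os_=[(s,F(1,1),sz(18,515)),(s,F(-1,1),sz(245,588)),(s,F(-1,-1),sz(338,262)),(s,np.array([0,-.065,.067]),sz(231,213))]
for o in (ow,ow[:2]+ow[4:],ow+ot+os_):
    p,r=fit(o); print(p.round(4)); print(r.tolist()); print(block2w(p,[[0,.065,.072],[0,-.065,.04]]).round(4))
a=onplane(w,wy(314,162),.083); b=onplane(w,wy(293,513),.083); print('bar',a,b,np.linalg.norm(a-b),np.arctan2(*(b-a)[1::-1]))
for n,v in (('stud',[(t,tz(356,238)),(w,wz(182,320))]),('stud3',[(t,tz(356,238)),(s,sz(231,213)),(w,wz(182,320))]),('mark',[(t,tz(132,190)),(w,wy(298,465)),(s,sz(139,335))])): print(n,tri(v).round(4))
print(onplane(w,wz(182,320),.067),onplane(w,wy(277,278),.054),onplane(w,wy(303,336),.083))
```

```text
[ 0.4611  0.1594 -0.0769]
[[-1.8, -0.9], [0.4, -1.6], [-1.4, 1.6], [0.3, 0.5], [1.8, -0.3], [-0.2, 0.7], [0.4, 0.6]]
[[0.4661 0.2242 0.072 ]
 [0.4561 0.0946 0.04  ]]
[ 0.4613  0.1592 -0.0768]
[[-1.9, -0.6], [0.2, -1.3], [1.7, -0.0], [-0.4, 1.0], [0.2, 0.9]]
[[0.4663 0.224  0.072 ]
 [0.4563 0.0944 0.04  ]]
[ 0.4608  0.1593 -0.077 ]
[[-2.1, -1.3], [0.2, -1.9], [-1.7, 1.3], [0.1, 0.2], [1.5, -0.7], [-0.4, 0.4], [0.2, 0.3], [-1.6, 0.3], [-0.4, 0.1], [-0.4, 0.1], [-1.2, 0.7], [-1.0, -0.1], [-2.8, -1.9], [0.6, -0.4], [-1.0, -1.4], [-1.4, 2.1]]
[[0.4657 0.2241 0.072 ]
 [0.4558 0.0945 0.04  ]]
bar [0.44329078 0.22888132 0.083     ] [0.48926952 0.21895577 0.083     ] 0.047037870856795984 -0.21261007842278448
stud [0.456  0.0925 0.0656]
stud3 [0.455  0.0927 0.0695]
mark [0.4814 0.2197 0.0838]
[0.45602888 0.09315222 0.067     ] [0.46550814 0.22445673 0.054     ] [0.46552106 0.22400465 0.083     ]
```

Run:
```python
from h import *
from workcell import robot
s=robot.state(); go(s,[.4656,.224,.12],2.929); print(s['q'].round(3))
```

```text
travel [-0.078, 0.799, 2.177] dr [0.001, 0.003, 0.096] psi 2.9373 pos [0.4512 0.178  0.2506] F [ 0.  -0.5  1. ] t 3.4 w 0.996
[ 0.213 -0.134  1.856 -0.     1.419 -1.153]
```

Request:
drive_tool --travel '[[-0.08,0.8,0.5],[-0.08,0.8,1.3],[-0.08,0.8,2.18],[-0.08,0.8,2.18],[-0.08,0.8,2.18]]' --dr '[[0,0,0.1],[0,0,0.1],[0,0,0.1],[0,0,0.1],[0,0,0.1]]' --gripper '[60,50,50,50,50]'

```text
t: 4.03
tool_pos: [0.4667, 0.2246, 0.1217]
orientation: [0.332, 3.122, 0.001]
force: [0.3, 0.3, 0.4]
width: 0.588
```

Run:
```python
from h import *
from workcell import robot,cams
s=robot.state(); go(s,[.4656,.224,.058],2.929); print(s['q'].round(3))
im=cams.read_camera('wrist'); cv2.imwrite('pics/w3.png',im[:,:,::-1])
import pickle; k=cams.calibration('wrist');pickle.dump(k,open('w3.pkl','wb'))
print(proj(k,[[.4656,.224,.083],[.4656,.224,.054]]))
```

```text
travel [0.018, -0.014, 1.061] dr [0.013, 0.022, 0.007] psi 2.9297 pos [0.4667 0.2246 0.1217] F [0.3 0.3 0.4] t 4.025 w 0.588
[ 0.296  0.072  1.908  0.     1.159 -1.063]
[[316.03920495 276.97790206]
 [316.1914599  254.76855387]]
```

View pics/w3.png

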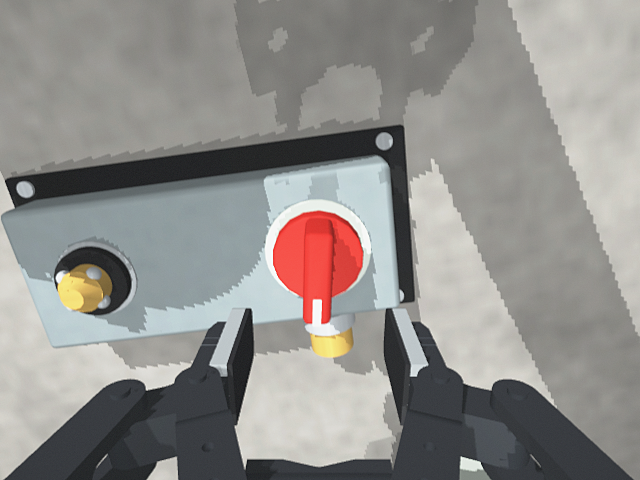

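Request:
drive_tool --travel '[[0.01,0,0.35],[0.01,0,0.7],[0.01,0,1.06],[0.01,0,1.06]]' --dr '[[0,0,0],[0,0,0],[0,0,0],[0,0,0]]' --gripper '[50,50,50,50]'

```text
t: 4.58
tool_pos: [0.4654, 0.2247, 0.0571]
orientation: [0.331, 3.123, 0.0]
force: [-0.6, -0.2, -0.2]
width: 0.585
```

Request:
drive_tool --travel '[[0,0,0],[0,0,0],[0,0,0],[0,0,0],[0,0,0]]' --dr '[[0,0,0],[0,0,0],[0,0,0],[0,0,0],[0,0,0]]' --gripper '[30,16,10,10,10]' --squeeze 40

```text
t: 5.2
tool_pos: [0.4661, 0.2243, 0.0581]
orientation: [0.33, 3.122, -0.001]
force: [-1.3, -5.1, 7.0]
width: 0.155
```

Run:
```python
from h import *
from workcell import robot,cams
s=robot.state(); go(s,[.4660,.2248,.058],2.929); print(s['wrist_torque'].round(2))
im=cams.read_camera('wrist'); cv2.imwrite('pics/w4.png',im[:,:,::-1])
```

```text
travel [0.004, 0.007, 0.001] dr [-0.001, 0.029, 0.023] psi 2.931 pos [0.4661 0.2243 0.0581] F [-1.3 -5.1  7. ] t 5.2 w 0.155
[-0.62  0.25 -0.02]
```

View pics/w4.png

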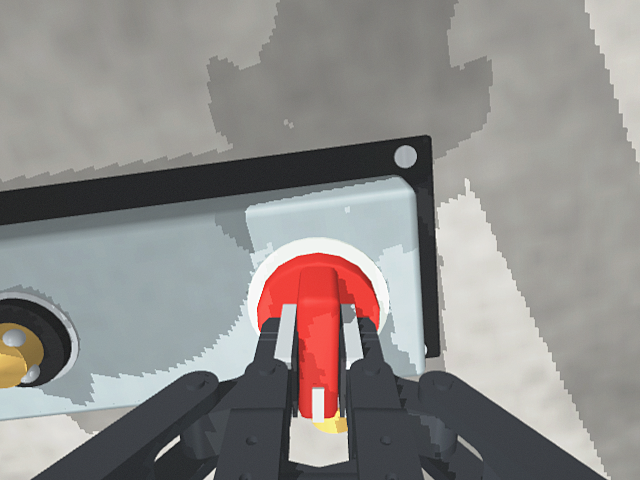

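Request:
drive_tool --travel '[[0,0,-0.015],[0,0,-0.015],[0,0,-0.015],[0,0,-0.015],[0,0,-0.015]]' --dr '[[0,0,1],[0,0,2],[0,0,3],[0,0,4],[0,0,5]]' --gripper '[10,10,10,10,10]' --squeeze 60

```text
t: 5.88
tool_pos: [0.4662, 0.2244, 0.0582]
orientation: [1.001, 2.975, 0.001]
force: [2.3, -3.4, 0.1]
width: 0.15
```

Run:
```python
from h import *
from workcell import robot
s=robot.state(); go(s,[.4660,.2248,.059],2.929); print(s['wrist_torque'].round(2))
```

```text
travel [0.006, 0.003, -0.014] dr [0.01, 0.032, -5.005] psi 2.4922 pos [0.4662 0.2244 0.0582] F [ 2.3 -3.4  0.1] t 5.875 w 0.15
[-0.13 -0.34  0.31]
```

Turning well: torque about z of 0.31 N m, low side forces.

Request:
drive_tool --travel '[[0,0,0],[0,0,0],[0,0,0],[0,0,0],[0,0,0]]' --dr '[[0,0,1],[0,0,2],[0,0,3],[0,0,4],[0,0,5]]' --gripper '[10,10,10,10,10]'

```text
t: 6.5
tool_pos: [0.4662, 0.2245, 0.0582]
orientation: [1.623, 2.687, 0.002]
force: [3.0, -3.1, -0.0]
width: 0.149
```

Request:
drive_tool --travel '[[0,0,0],[0,0,0],[0,0,0],[0,0,0],[0,0,0]]' --dr '[[0,0,1],[0,0,2],[0,0,3],[0,0,3.9],[0,0,3.9]]' --gripper '[10,10,10,10,10]'

```text
t: 7.12
tool_pos: [0.4663, 0.2245, 0.0582]
orientation: [2.05, 2.377, 0.003]
force: [3.3, -3.1, 1.1]
width: 0.152
```

Run:
```python
from h import *
from workcell import robot,cams
s=robot.state(); go(s,[.4660,.2248,.059],-.077-1.35+np.pi); print(s['wrist_torque'].round(2))
im=cams.read_camera('wrist'); cv2.imwrite('pics/w5.png',im[:,:,::-1])
```

```text
travel [0.006, -0.005, -0.014] dr [0.035, 0.008, 0.044] psi 1.7184 pos [0.4663 0.2245 0.0582] F [ 3.3 -3.1  1.1] t 7.125 w 0.152
[-0.64 -0.57 -0.05]
```

View pics/w5.png

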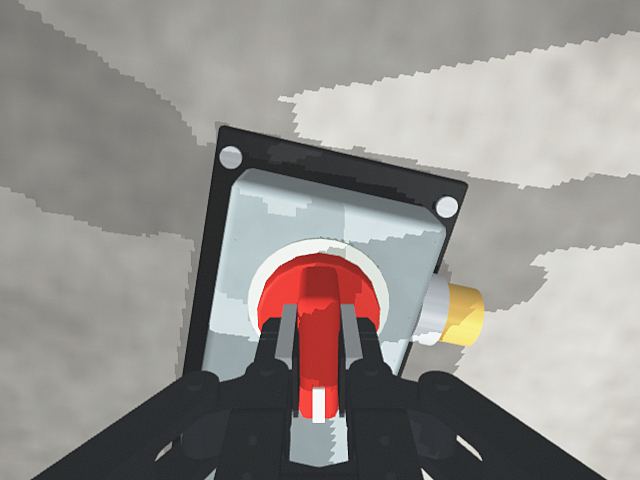

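Request:
drive_tool --travel '[[0,0,0],[0,0,0],[0,0,-0.7],[0,0,-1.6],[0,0,-2.4]]' --dr '[[0,0,0],[0,0,0],[0,0,0],[0,0,0],[0,0,0]]' --gripper '[45,45,45,45,45]'

```text
t: 7.8
tool_pos: [0.4643, 0.225, 0.2026]
orientation: [-2.051, -2.379, 0.0]
force: [-0.4, 0.0, -0.1]
width: 0.529
```

Run:
```python
from h import *
from workcell import robot,cams,finder
s=robot.state(); go(s,[.47,-.06,.20],1.72); print(s['q'].round(3))
t=cams.calibration('top');si=cams.calibration('side')
im=cams.read_camera('top'); cv2.imwrite('pics/top1.png',im[:,:,::-1])
for uv in ((368,230),(439.5,276.5)): print(onplane(t,uv,.115))
for uv in ((333.5,185.5),(398,162)): print(onplane(si,uv,.115))
cv2.imwrite('pics/top1z.png',cv2.resize(im[200:340,170:470,::-1],None,fx=2.6,fy=2.6,interpolation=cv2.INTER_CUBIC))
```

```text
travel [-4.713, -0.607, 0.041] dr [-0.005, -0.005, -0.014] psi 1.7187 pos [0.4643 0.225  0.2026] F [-0.4  0.  -0.1] t 7.8 w 0.529
[ 2.980e-01 -1.900e-02  1.839e+00  1.000e-03  1.321e+00  1.500e-01]
[ 0.60866785 -0.13608156  0.115     ]
[ 0.50698202 -0.28680627  0.115     ]
[ 0.60635675 -0.12635931  0.115     ]
[ 0.50542576 -0.27342329  0.115     ]
```

View pics/top1z.png

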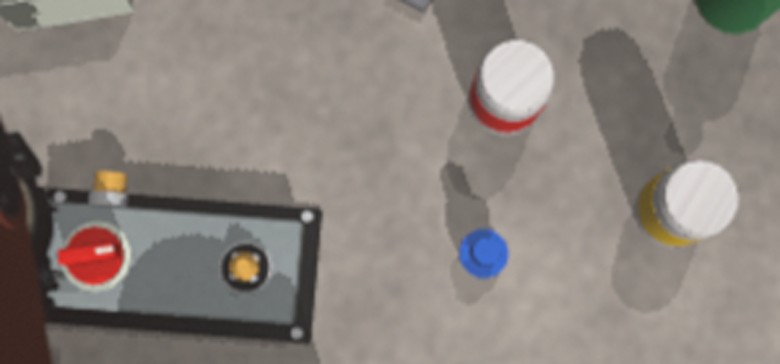

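Request:
drive_tool --travel '[[-0.95,-0.12,0],[-1.9,-0.24,0],[-2.9,-0.36,0],[-3.8,-0.48,0],[-4.7,-0.6,0]]' --dr '[[0,0,0],[0,0,0],[0,0,0],[0,0,0],[0,0,0]]' --gripper '[45,45,45,45,45]'

```text
t: 8.48
tool_pos: [0.4701, -0.0608, 0.2008]
orientation: [-2.051, -2.379, -0.001]
force: [0.2, -0.7, -0.0]
width: 0.527
```

Request:
drive_tool --travel '[[0,0,0],[0,0,0],[0,0,0]]' --dr '[[0,0,0],[0,0,0],[0,0,0]]' --gripper '[45,45,45]'

```text
t: 8.85
tool_pos: [0.4704, -0.0581, 0.2008]
orientation: [-2.049, -2.38, -0.0]
force: [-0.3, -0.1, 0.2]
width: 0.526
```

Run:
```python
from h import *
from workcell import robot,cams,finder
s=robot.state(); go(s,[.468,-.1155,.13],1.72); print(s['q'].round(3))
im=cams.read_camera('wrist'); cv2.imwrite('pics/w6.png',im[:,:,::-1])
import pickle; k=cams.calibration('wrist');pickle.dump(k,open('w6.pkl','wb'))
print(proj(k,[[.468,-.1155,.06],[.468,-.1155,.03]]), [f['rect'] for f in finder.find_in('wrist','cap')])
```

```text
travel [-0.94, -0.182, 1.179] dr [-0.004, -0.007, -0.002] psi 1.7198 pos [ 0.4704 -0.0581  0.2008] F [-0.3 -0.1  0.2] t 8.85 w 0.526
[-0.29  -0.123  1.941  0.     1.324 -0.439]
[[303.83312043 291.72205885]
 [305.0397663  275.4037405 ]] [[304.6, 273.4, 57.9, 62.7]]
```

View pics/w6.png

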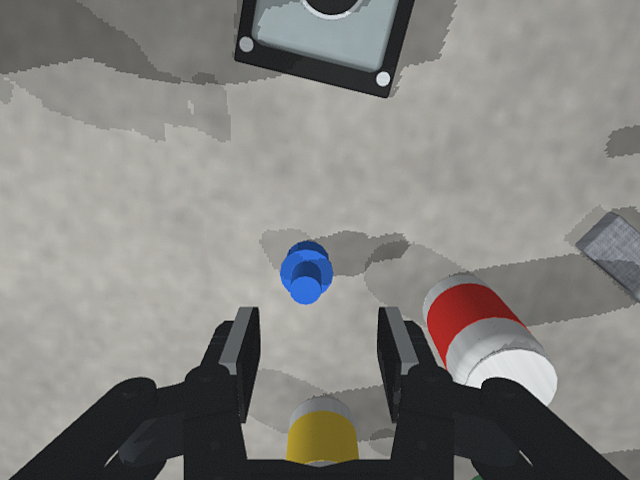

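Run:
```python
from h import *
import pickle
from workcell import cams
k=pickle.load(open('w6.pkl','rb')); t=cams.calibration('top'); s=cams.calibration('side')
im=cv2.imread('pics/w6.png'); cv2.imwrite('pics/w6z.png',cv2.resize(im[230:315,265:350],None,fx=7,fy=7,interpolation=cv2.INTER_CUBIC))
tz=lambda u,v:(170+u/3.8,240+v/3.8); sz=lambda u,v:(300+u/2.5,200+v/2.5)
print(onplane(k,(306,290.5),.06), tri([(k,(306,290.5)),(t,tz(712,215)),(s,sz(258,55))]))
```

```text
[ 0.46947141 -0.11424886  0.06      ] [ 0.46855429 -0.11478024  0.06066349]
```

View pics/w6z.png

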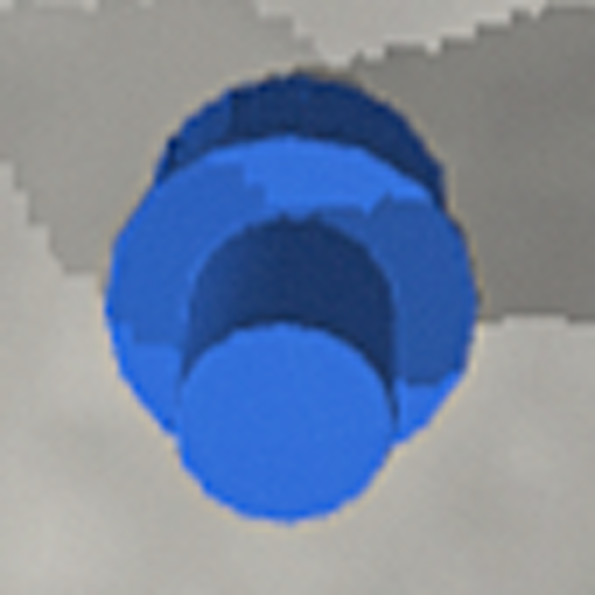

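Run:
```python
from h import *
from workcell import robot
s=robot.state(); go(s,[.4692,-.1145,.032],1.72)
```

```text
travel [-0.926, -0.161, 2.814] dr [-0.002, -0.004, 0.001] psi 1.7201 pos [ 0.4705 -0.0582  0.2009] F [0.9 0.2 0.1] t 8.95 w 0.525
```

Request:
drive_tool --travel '[[-0.93,-0.16,0],[-0.93,-0.16,0.7],[-0.93,-0.16,1.6],[-0.93,-0.16,2.0],[-0.93,-0.16,2.0]]' --dr '[[0,0,0],[0,0,0],[0,0,0],[0,0,0],[0,0,0]]' --gripper '[45,45,45,45,45]'

```text
t: 9.57
tool_pos: [0.4675, -0.1145, 0.0789]
orientation: [-2.047, -2.376, 0.002]
force: [0.6, -1.1, -0.6]
width: 0.527
```

Run:
```python
from h import *
from workcell import robot,cams
s=robot.state(); go(s,[.4692,-.1145,.032],1.72)
im=cams.read_camera('wrist'); cv2.imwrite('pics/w7.png',im[:,:,::-1])
k=cams.calibration('wrist'); print(proj(k,[[.4692,-.1145,.06],[.4692,-.1145,.03]]))
```

```text
travel [-0.007, 0.032, 0.781] dr [-0.05, -0.032, -0.008] psi 1.7193 pos [ 0.4675 -0.1145  0.0789] F [ 0.6 -1.1 -0.6] t 9.575 w 0.527
[[319.38039566 296.52109641]
 [319.32333779 269.37466871]]
```

View pics/w7.png

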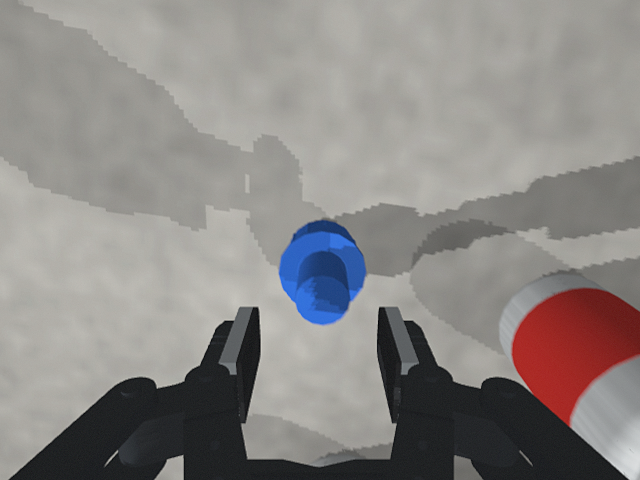

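Request:
drive_tool --travel '[[0,0.04,0.3],[0,0.04,0.6],[0,0.04,0.78],[0,0.04,0.78]]' --dr '[[0,0,0],[0,0,0],[0,0,0],[0,0,0]]' --gripper '[45,45,45,45]'

```text
t: 10.12
tool_pos: [0.4718, -0.1156, 0.0346]
orientation: [2.052, 2.379, 0.0]
force: [-0.3, -0.1, -0.5]
width: 0.53
```

Request:
drive_tool --travel '[[0,0,0],[0,0,0],[0,0,0],[0,0,0],[0,0,0]]' --dr '[[0,0,0],[0,0,0],[0,0,0],[0,0,0],[0,0,0]]' --gripper '[30,20,15,15,15]' --squeeze 60

```text
t: 10.75
tool_pos: [0.4723, -0.1161, 0.0352]
orientation: [2.051, 2.377, 0.001]
force: [-1.5, 0.0, 6.3]
width: 0.259
```

Run:
```python
from h import *
from workcell import robot,cams
s=robot.state(); go(s,[.4692,-.1145,.16],1.72)
im=cams.read_camera('wrist'); cv2.imwrite('pics/w8.png',im[:,:,::-1])
```

```text
travel [0.033, -0.045, -2.08] dr [0.015, 0.01, -0.025] psi 1.7178 pos [ 0.4723 -0.1161  0.0352] F [-1.5  0.   6.3] t 10.75 w 0.259
```

View pics/w8.png

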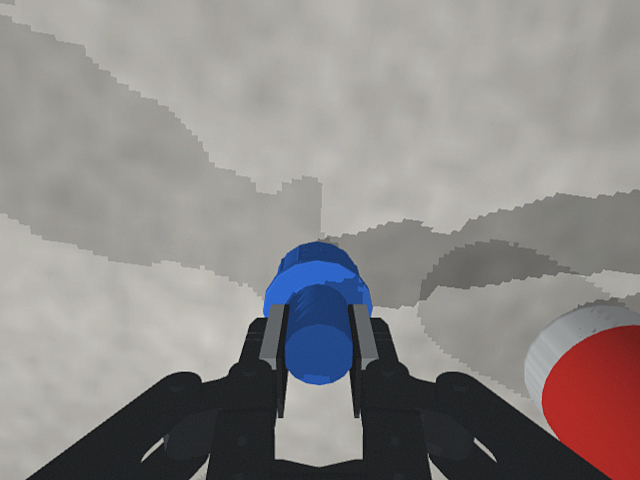

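Request:
drive_tool --travel '[[0,0,-0.3],[0,0,-1.0],[0,0,-1.7],[0,0,-2.0],[0,0,-2.0]]' --dr '[[0,0,0],[0,0,0],[0,0,0],[0,0,0],[0,0,0]]' --gripper '[15,15,15,15,15]' --squeeze 80

```text
t: 11.42
tool_pos: [0.4723, -0.1161, 0.155]
orientation: [2.051, 2.377, 0.001]
force: [0.2, 0.2, -0.8]
width: 0.253
```

Run:
```python
from h import *
from workcell import robot,cams
s=robot.state(); go(s,[.456,.0940,.15],1.6)
```

```text
travel [3.503, 0.243, 0.08] dr [0.026, 0.013, 1.35] psi 1.7178 pos [ 0.4723 -0.1161  0.155 ] F [ 0.2  0.2 -0.8] t 11.425 w 0.253
```

Request:
drive_tool --travel '[[0.7,0.05,0],[1.4,0.1,0],[2.1,0.15,0],[2.6,0.2,0],[2.6,0.2,0]]' --dr '[[0,0,0],[0,0,0],[0,0,0],[0,0,0],[0,0,0]]' --gripper '[15,15,15,15,15]'

```text
t: 12.05
tool_pos: [0.4589, 0.0421, 0.1518]
orientation: [-2.046, -2.379, 0.003]
force: [0.0, -1.1, -1.1]
width: 0.252
```

Request:
drive_tool --travel '[[0,0,0],[0,0,0]]' --dr '[[0,0,0],[0,0,0]]' --gripper '[15,15]'

```text
t: 12.3
tool_pos: [0.4603, 0.0395, 0.1535]
orientation: [-2.053, -2.377, 0.001]
force: [-0.9, 0.4, -0.3]
width: 0.249
```

Run:
```python
from h import *
from workcell import robot,cams
import pickle
s=robot.state(); go(s,[.456,.0940,.15],1.72)
im=cams.read_camera('wrist'); cv2.imwrite('pics/w9.png',im[:,:,::-1])
k=cams.calibration('wrist');pickle.dump((k,s),open('w9.pkl','wb'))
print(proj(k,[[.456,.094,.067],s['tool_pos']+[0,0,.025],s['tool_pos']+[0,0,-.035]]))
im=cams.read_camera('side'); cv2.imwrite('pics/s9.png',cv2.resize(im[:,:,::-1][180:440,280:480],None,fx=2.3,fy=2.3))
```

```text
travel [0.909, 0.061, 0.058] dr [-0.013, -0.0, -0.038] psi 1.7167 pos [0.4603 0.0395 0.1535] F [-0.9  0.4 -0.3] t 12.3 w 0.249
[[325.04297805 151.70622899]
 [318.06831954 360.25324779]
 [318.24748263 283.51960302]]
```

View pics/w9.png

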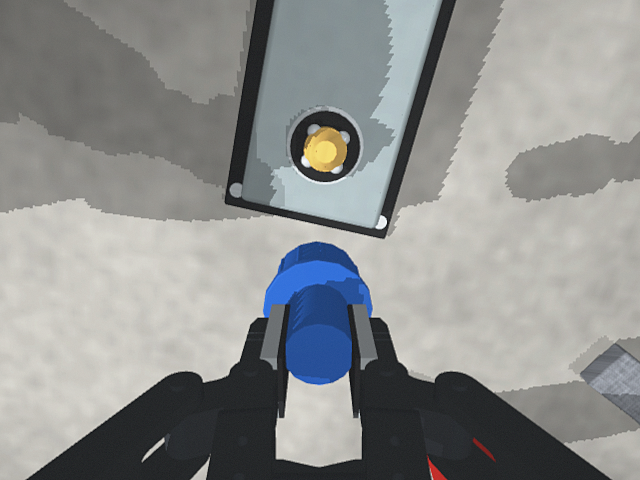

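View pics/s9.png

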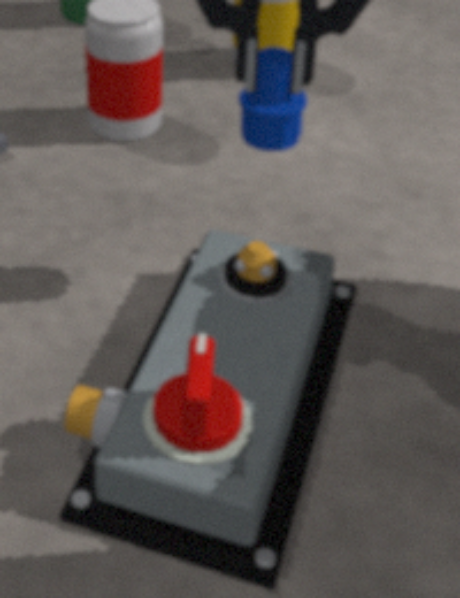

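Run:
```python
from h import *
import pickle
im=cv2.imread('pics/w9.png'); cv2.imwrite('pics/w9z.png',cv2.resize(im[230:395,250:390],None,fx=4.2,fy=4.2,interpolation=cv2.INTER_CUBIC))
cv2.imwrite('pics/w9y.png',cv2.resize(im[95:195,275:375],None,fx=5,fy=5,interpolation=cv2.INTER_CUBIC))
```

```text
(no output)
```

View pics/w9z.png

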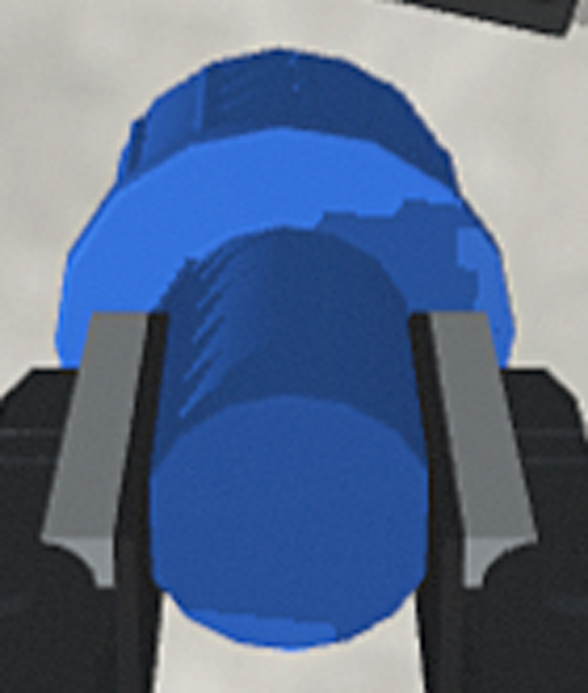

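View pics/w9y.png

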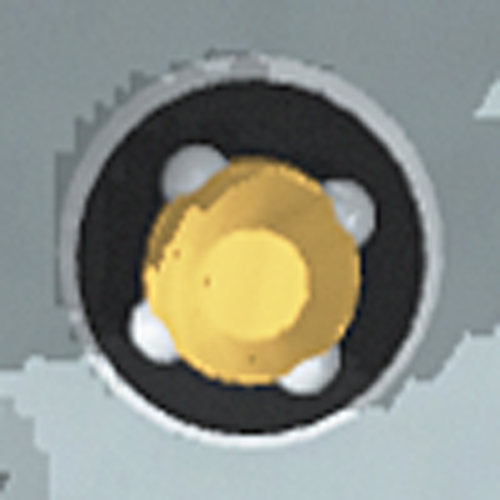

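Run:
```python
from h import *
import pickle
k,s=pickle.load(open('w9.pkl','rb'))
M=R.from_rotvec(s['orientation']).as_matrix(); p=s['tool_pos']
# cap points (tool x, tool y, height over cap base), v
obs=[((.012,0,.06),324.05),((-.012,0,.06),384.3),((.022,0,.03),260.5),((.019,0,0),241.4),((.012,0,.03),284.3)]
def f(q):
    out=[]
    for (x,y,z),v in obs:
        P=p+M@np.array([x+q[0],y+q[1],q[2]-z]); out.append(proj(k,P)[0,1]-v)
    P=p+M@np.array([q[0],q[1],q[2]-.06]); out.append(proj(k,P)[0,0]-319.0)
    return np.array(out)
r=least_squares(f,[0,0,.03]); print('cap in tool x,y,base depth',r.x.round(4),r.fun.round(1))
for n,uv,z in (('stud top',(327.,151.8),.067),('seal',(325.5,146.7),.048)): print(n,onplane(k,uv,z))
t=cams=None
```

```text
cap in tool x,y,base depth [0.0015 0.0003 0.0359] [-0.5  0.4  0.   0.5 -0.2 -0. ]
stud top [0.45706085 0.09410536 0.067     ]
seal [0.4564675  0.09451981 0.048     ]
```

Run:
```python
from h import *
from workcell import robot
s=robot.state(); go(s,[.4566,.0928,.118],1.72)
```

```text
travel [0.888, 0.064, 0.599] dr [-0.005, 0.0, -0.04] psi 1.7165 pos [0.4606 0.0395 0.1539] F [ 0.6 -0.   0.3] t 12.4 w 0.255
```

Request:
drive_tool --travel '[[0.5,0.06,0],[0.89,0.06,0.2],[0.89,0.06,0.6],[0.89,0.06,0.6],[0.89,0.06,0.6]]' --dr '[[0,0,0],[0,0,0],[0,0,0],[0,0,0],[0,0,0]]' --gripper '[15,15,15,15,15]'

```text
t: 13.02
tool_pos: [0.4568, 0.0932, 0.1189]
orientation: [2.053, 2.377, 0.001]
force: [-0.6, 0.8, 0.2]
width: 0.253
```

Run:
```python
from h import *
from workcell import robot,cams
s=robot.state(); go(s,[.4566,.0928,.118],1.72)
for c in ('side','wrist'):
    im=cams.read_camera(c)[:,:,::-1]
    cv2.imwrite(f'pics/{c}10.png',im if c=='wrist' else cv2.resize(im[200:360,310:470],None,fx=3.7,fy=3.7,interpolation=cv2.INTER_CUBIC))
si=cams.calibration('side')
for P in ([.4566,.0943,.067],[.4566,.0943,.040]): print((proj(si,P)-[310,200])*3.7)
base=s['tool_pos']+np.array([.0001,.0015,-.0359])
print(base,(proj(si,base)-[310,200])*3.7,(proj(si,base+[0,0,.06])-[310,200])*3.7)
```

```text
travel [-0.006, -0.005, 0.015] dr [0.007, 0.002, -0.033] psi 1.7171 pos [0.4568 0.0932 0.1189] F [-0.6  0.8  0.2] t 13.025 w 0.253
[[297.50711043 322.54648683]]
[[293.64525147 374.83129629]]
[0.45694774 0.09471158 0.08299904] [[298.82286557 290.94772581]] [[308.23187973 162.85370477]]
```

View pics/side10.png

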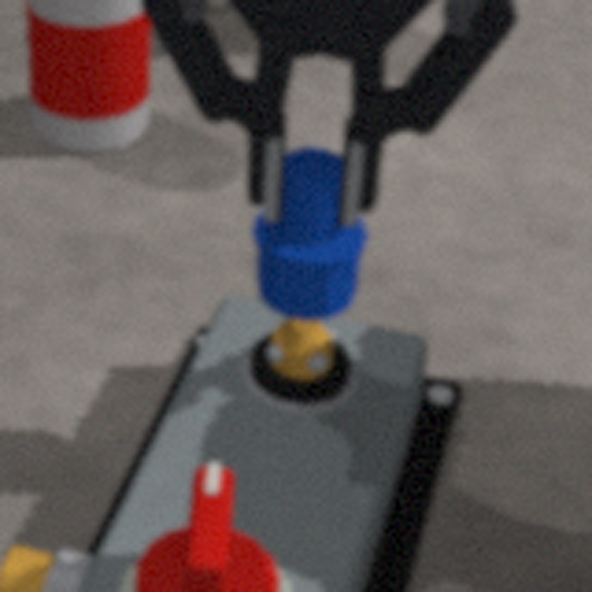

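View pics/wrist10.png

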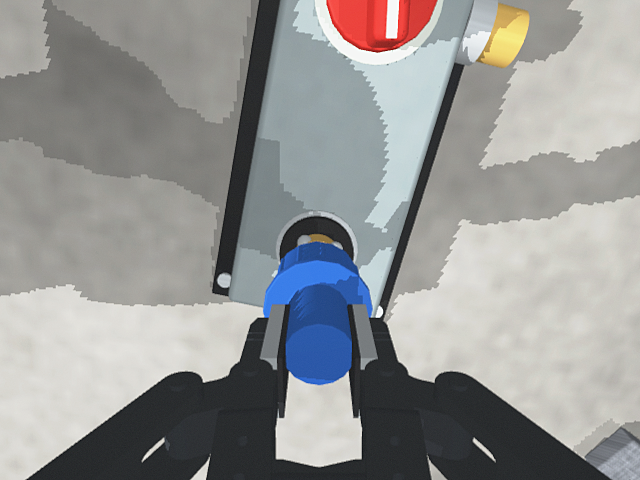

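Request:
drive_tool --travel '[[-0.005,-0.005,0.1],[-0.005,-0.005,0.2],[-0.005,-0.005,0.3],[-0.005,-0.005,0.36],[-0.005,-0.005,0.36]]' --dr '[[0,0,0],[0,0,0],[0,0,0],[0,0,0],[0,0,0]]' --gripper '[15,15,15,15,15]'

```text
t: 13.75
tool_pos: [0.4557, 0.0934, 0.0961]
orientation: [-2.052, -2.378, 0.001]
force: [0.9, -0.3, 0.0]
width: 0.256
```

Run:
```python
from h import *
from workcell import robot,cams
s=robot.state(); go(s,[.4566,.0928,.0809],1.72);print(s['wrist_torque'].round(2))
for c in ('side','wrist'):
    im=cams.read_camera(c)[:,:,::-1]
    cv2.imwrite(f'pics/{c}11.png',im if c=='wrist' else cv2.resize(im[200:360,310:470],None,fx=3.7,fy=3.7,interpolation=cv2.INTER_CUBIC))
```

```text
travel [-0.011, 0.013, 0.254] dr [-0.011, -0.002, -0.024] psi 1.7179 pos [0.4557 0.0934 0.0961] F [ 0.9 -0.3  0. ] t 13.75 w 0.256
[0.05 0.04 0.02]
```

View pics/side11.png

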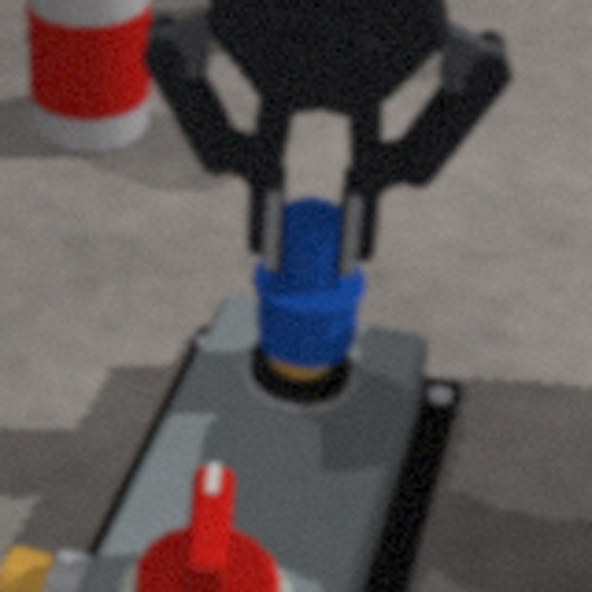

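View pics/wrist11.png

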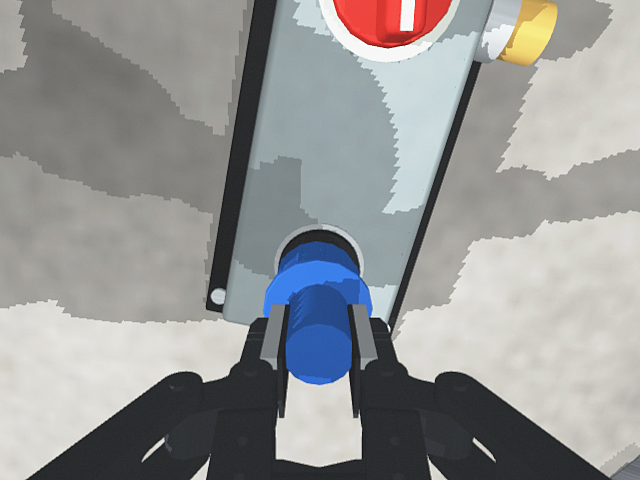

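Request:
drive_tool --travel '[[-0.005,0.01,0.03],[-0.005,0.01,0.06],[-0.005,0.01,0.09],[-0.005,0.01,0.12],[-0.005,0.01,0.12]]' --dr '[[0,0,0],[0,0,0],[0,0,0],[0,0,0],[0,0,0]]' --gripper '[15,15,15,15,15]'

```text
t: 14.48
tool_pos: [0.458, 0.0926, 0.0914]
orientation: [2.05, 2.377, 0.001]
force: [-3.5, -2.5, 12.4]
width: 0.258
```

Request:
drive_tool --travel '[[0,-0.01,0.03],[0,-0.01,0.06],[0,-0.01,0.09],[0,-0.01,0.09]]' --dr '[[0,0,0],[0,0,0],[0,0,0],[0,0,0]]' --gripper '[15,15,15,15]'

```text
t: 14.98
tool_pos: [0.456, 0.0928, 0.0835]
orientation: [2.052, 2.379, -0.001]
force: [1.9, -2.4, -3.6]
width: 0.258
```

Request:
drive_tool --travel '[[0,0,0.02],[0,0,0.04],[0,0,0.05],[0,0,0.05],[0,0,0.05]]' --dr '[[0,0,0],[0,0,0],[0,0,0],[0,0,0],[0,0,0]]' --gripper '[15,15,15,15,15]'

```text
t: 15.6
tool_pos: [0.4562, 0.0928, 0.0815]
orientation: [2.052, 2.379, -0.001]
force: [-2.6, -4.2, 6.0]
width: 0.253
```

Run:
```python
from h import *
from workcell import robot,cams
s=robot.state(); go(s,[.4566,.0928,.0809],1.72);print(s['wrist_torque'].round(2))
for c in ('side','wrist','top'):
    im=cams.read_camera(c)[:,:,::-1]
    cv2.imwrite(f'pics/{c}12.png',im if c!='side' else cv2.resize(im[200:360,310:470],None,fx=3.7,fy=3.7,interpolation=cv2.INTER_CUBIC))
    print(robot.state()['force'].round(1))
```

```text
travel [-0.002, 0.007, 0.011] dr [-0.002, 0.005, -0.022] psi 1.7181 pos [0.4562 0.0928 0.0815] F [-2.6 -4.2  6. ] t 15.6 w 0.253
[-0.7   0.32 -0.04]
[-2.6 -3.8  5.3]
[-0.8 -3.1  5.9]
[-2.1 -3.9  6.2]
```

View pics/side12.png

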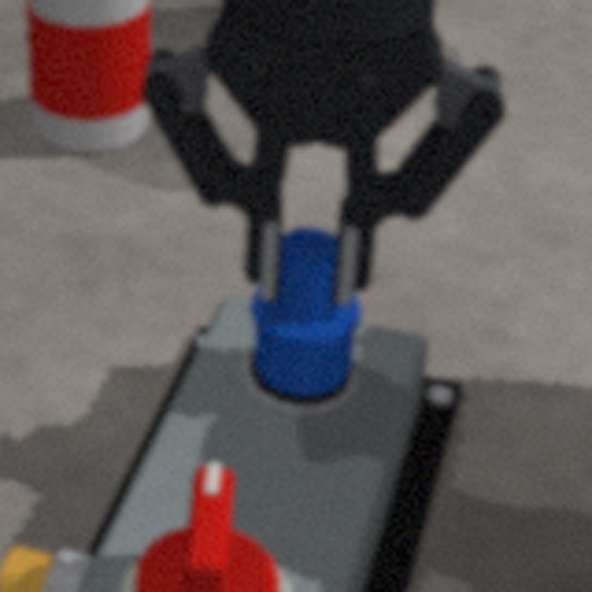

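View pics/top12.png

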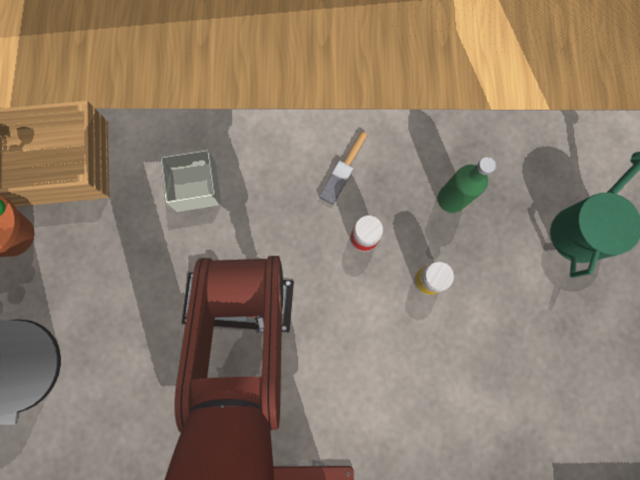

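View pics/wrist12.png

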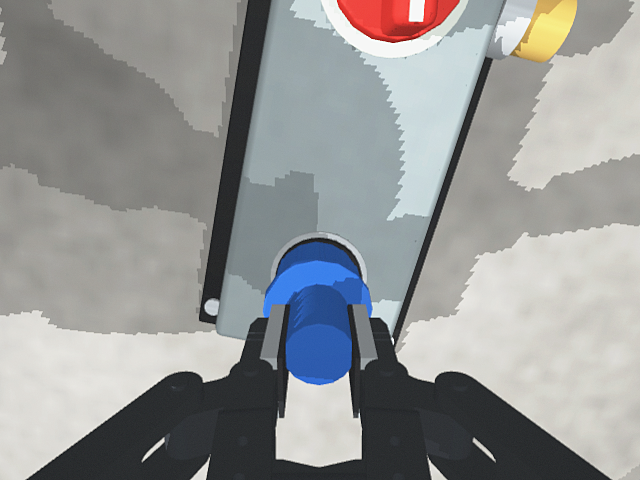

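Request:
drive_tool --travel '[[0,0,0.01],[0,0,0.02],[0,0,0.025],[0,0,0.025]]' --dr '[[0,0,0],[0,0,0],[0,0,0],[0,0,0]]' --gripper '[15,15,15,15]'

```text
t: 16.25
tool_pos: [0.4562, 0.0928, 0.0805]
orientation: [2.052, 2.379, -0.001]
force: [-3.1, -2.9, 11.1]
width: 0.255
```

Request:
drive_tool --travel '[[0,0,0.01],[0,0,0.01],[0,0,0.01],[0,0,0.01],[0,0,0.01]]' --dr '[[0,0,0],[0,0,0],[0,0,0],[0,0,0],[0,0,0]]' --gripper '[15,15,15,15,15]'

```text
t: 16.88
tool_pos: [0.4563, 0.0928, 0.0801]
orientation: [2.052, 2.379, -0.001]
force: [-3.9, -4.9, 12.1]
width: 0.251
```

Request:
drive_tool --travel '[[0,0,0],[0,0,0],[0,0,0],[0,0,0],[0,0,0]]' --dr '[[0,0,0],[0,0,0],[0,0,0],[0,0,0],[0,0,0]]' --gripper '[15,15,15,15,15]'

```text
t: 17.5
tool_pos: [0.4563, 0.0928, 0.0801]
orientation: [2.052, 2.379, -0.001]
force: [-5.0, -3.5, 12.1]
width: 0.254
```

Run:
```python
from workcell import robot,cams,order
import cv2
im=cams.read_camera('side')[:,:,::-1]; cv2.imwrite('pics/side13.png',im)
print(robot.state()['force'].round(1))
print(order.hand_in())
```

```text
[-5.2 -4.3 12.1]
the job is handed in; nothing more can be done
None
```

View pics/side13.png

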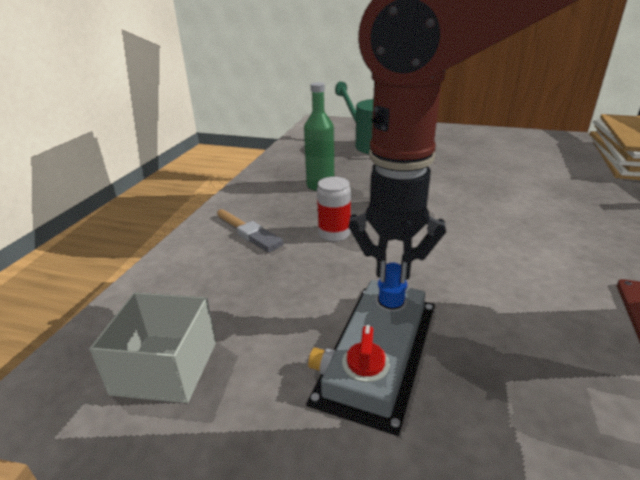

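The watering is shut off, and I handed the job in at about 17.5 s of robot time with the gripper still gripping and pressing the cap.

- **Knob:** I gripped it on its axis and turned it clockwise to about 1.35 rad. The resistance rose to 0.31 N m partway and was near zero at the end. The bar stayed in the closed position after I let go, and the later pictures still show it there.
- **Cap:** I picked it up and pressed it straight down onto the stud. The push rose to at least 12.4 N, then dropped to −3.6 N as the cap clicked onto its ring.
- **Final press:** The push was steady at about 12 N over the last second, with the ring squeezed by roughly 3.5 mm. Both come from measured forces and heights; sideways force was 4–5 N.
- **Other things:** In the last top view, taken just before the final press, the bottle, both cans, the tub and the brush are in their starting places. In the last side picture the arm hides the yellow can.

**Disagreements:** Position estimates for the stud differed by up to 2 mm between cameras. I relied on the wrist camera, and the side view agreed before I pressed. The sideways force is the only sign of a small remaining misalignment. No check failed.

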